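# Lock the coaster press with its long pin

## Robot

A 6-joint arm with a two-finger parallel gripper is mounted at the origin on the work surface. World frame = base frame: x ahead of the robot, y to its left, z up, the work surface at z = 0. Lengths are in m, angles in rad, forces in N, time in s.
With the tool pointing down it reaches from about 0.225 to 0.875 m from the base axis. Payload 3.4 kg.
Tool frame: the origin (TCP) lies on the centre line of the jaws, within the pads' length; the fingertips stand 22 mm ahead of it and the grasp point (between the pads) lies 3 mm ahead of it; z points along the fingers, y is the line along which they close (so a half turn about z gives the same grasp; the last joint's range is limited). The gripper opens to 85 mm and grips with 20 to 120 N. Pads are 22 mm wide; open, the fingers measure 114 mm over their backs; the gripper's body (76 mm by 85 mm) begins 54 mm behind the grasp point. The pads swing forward as they close: fully open they stand 13 mm farther back than shut.
Start: joints at [1.168, 0.276, 1.505, -0, 1.361, -0.121], TCP at [0.16, 0.552, 0.253] pointing down, gripper open.
Joint ranges: [-2.89, 2.89], [-0.75, 2.08], [0.22, 2.7], [-1.18, 4.32], [0.11, 2.71], [-2.7, 2.7]. Speed limits (rad/s): [2.57, 2.57, 3.14, 3.14, 3.14, 3.14].

## Interface

Orientations are given as a unit quaternion [w, x, y, z].
In Python, from rig import manip gives the robot as it stands.
- The arm moves only by the shell command python3 steer.py 'ROWS' [OPENING] [FORCE]. ROWS is a JSON list that holds a single list of rows (three levels of brackets), with 1 to 5 rows, each of 4 numbers: dx, dy, dz in m, then a turn about the tool's z in rad; each row shifts and turns the commanded pose from where the row before left it, along the tool's axes as they then stand; what a row does not reach is not made up. A row lasts 1/12 s, in which the tool goes at most 0.0417 m and 0.125 rad, less where a joint would pass 70% of its speed; a pose out of reach is approached as far as the arm can. OPENING is the finger opening in m, set as the command begins (- or left out keeps the last). The fingers move at their own pace and stop on an object; FORCE is the grip in N (left out, the last holds). Time passes only in rows, so rows that do not move let the fingers close. It prints the time, the measured TCP pose, the force, the opening and the grip force at its end. Input that does not fit is refused with a message, and nothing moves.
- manip.get_state(): the state, without advancing time (a new reading comes with each control period).
- manip.get_image(name): name is "scene" or "top"; returns a dict with "img" (384x512x3 uint8, red, green, blue), "camera_matrix" (3x3 intrinsics, pixels), "k1" (the pictures are not rectified: a ray, as slopes to the right and down, at radius r is drawn at 1 + k1 r^2 times it, then the intrinsics apply), "T" (4x4, takes a point from camera to world coordinates). Camera axes: x right, y down, z forward; pixel columns grow to the right and rows downward; lengths in m; the calibration is good to about 2 mm. A picture is of the moment at which its call begins. There is no depth.
- manip.sign_off(): hands the job in; it is judged then, once.
The state is a dict: "clock": time; "qpos": joint angles; "qd": joint speeds; "effort": joint torques, N m; "position": TCP position; "ee_rot": TCP orientation; "contact_force": force on the tool from outside, world axes, zero at the start; "moment": the same for the moment, N m; "width": finger opening in m; "gripper_force": force on a finger pad.
Only numpy, scipy, OpenCV 4.12 (cv2) and the standard library are available. Lean on these libraries where they do the work, as an engineer would, in place of code of your own. Each camera call takes 0.05 s, during which the arm holds its last target. There are 200 camera calls.

## Task

The coaster in the wooden press has just been glued. Take the long pin, the one with the plain straight grip that matches the pin already in the press, from the pin rack and put it upright down through the empty hole of the pressing board into the socket hidden below, until its collar lies flat on the board; then let go of it. Leave the short pin and the mushroom-headed pusher in the rack.

Things in the scene. Friction and masses are not known exactly. Their poses are not given: they have to be found in the camera images.
- long_pin: Light wood pin: shaft 20 mm thick, 70 mm long, foot tapered; collar 50 mm wide, 8 mm thick; straight round grip on it, 26 mm thick, top 63 mm above origin. Origin: axis, collar underside; z up. 0.08-0.16 kg. Hangs by its collar in one of 3 holes, 80 mm apart, of a fixed plywood rack (70 x 250 mm, top 92 mm high); its y runs along the row. Lift 70 mm to clear. Holes are shuffled.
- press_hole (a point): Centre of the empty 33 mm hole's mouth in the top face, 79 mm high, of the press (fixed, wood, 150 x 260 mm). z up. It passes a 20 mm board, a 14 mm gap, then a blind socket of the same width 40 mm deep: 74 mm in all, so the collar can rest on the board. Site y runs along the board to its other end, where, 180 mm off, a fixed pin like the long one stands 63 mm tall. Press may be left or right.
- short_pin: Not to be used: same wood, thickness and collar as the long pin, but shaft only 35 mm long and grip top only 36 mm above the origin. Origin: axis, collar underside; z up. Hangs in another hole of the rack and must stay there.
- pusher: Not to be used: same wood and collar, shaft 50 mm long, with a mushroom head 46 mm wide, its top 58 mm above the origin. Origin: axis, collar underside; z up. Hangs in another hole of the rack and must stay there.

How it is judged:
On the way:
1. the long pin has been lifted clear of the rack (its collar over 140 mm above the table) (height (world z) of long_pin above 0.14 m), for 0.1 s.
At the end, for the whole second after the job is handed in: The long pin stands released and at rest in the press's empty hole: its axis within 12 mm of the hole's centre, its collar within 4 mm of the board's top face, upright within 0.15 rad; the short pin and the pusher are still in the rack, within 20 mm of where they were (horizontal distance between long_pin and press_hole below 0.012 m and z of long_pin in the frame of press_hole below 0.004 m and angle between long_pin's own z axis and vertical below 0.15 rad and linear speed of long_pin below 0.02 m/s and distance of each of short_pin, pusher from where it was at the start of the episode below 0.02 m); the robot touches nothing.
It fails at once if the short pin or the pusher is pulled out of place (over 40 mm) (distance of any of short_pin, pusher from where it was at the start of the episode above 0.04 m).
It also fails if it takes over 43 s, if anything falls off the work surface, if the arm or the gripper's body presses on something with over 40 N, if the wrist force passes 120 N, or if a joint passes its speed limit or range.

## Working session

There is one attempt and no reset: what is moved stays moved. The work goes in short steps, Python scripts to look and compute and a shell command to move; the robot and the scene stay as the last step left them, time stands still between calls to the robot, and variables do not carry over. Pictures are saved under pics/ and viewed, at most 10 in all, crops included, and the job is handed in when it is done.

```bash
ls; mkdir -p pics; cat > h.py <<'E'
import numpy as np, cv2
from rig import manip
def shot(n):
    d=manip.get_image(n); cv2.imwrite(f'pics/{n}_{manip.get_state()["clock"]:.2f}.png',d["img"][:,:,::-1]); np.save(f'{n}.npy',d,allow_pickle=True); return d
def load(n): return np.load(f'{n}.npy',allow_pickle=True).item()
def ray(d,u,v):
    K=np.array(d["camera_matrix"]);T=np.array(d["T"])
    p=cv2.undistortPoints(np.array([[[u,v]]],float),K,np.array([d["k1"],0,0,0,0.]))[0,0]
    return T[:3,3],T[:3,:3]@np.array([p[0],p[1],1])
def onz(d,u,v,z):
    o,r=ray(d,u,v); return o+r*(z-o[2])/r[2]
def proj(d,P):
    K=np.array(d["camera_matrix"]);T=np.linalg.inv(np.array(d["T"]))
    return cv2.projectPoints(np.array([P],float),cv2.Rodrigues(T[:3,:3])[0],T[:3,3],K,np.array([d["k1"],0,0,0,0.]))[0][0,0]
E
python3 - <<'E'
from h import *
for n in("scene","top"):
    d=shot(n);print(n,np.round(d["T"],3).tolist(),np.array(d["camera_matrix"]).tolist(),d["k1"])
s=manip.get_state();print(s["clock"],s["position"],s["ee_rot"])
E
ls pics
```

```text
pics
rig.py
steer.py
scene [[-0.04, 0.839, -0.542, 1.03], [0.999, 0.035, -0.02, 0.011], [0.002, -0.542, -0.84, 0.909], [0.0, 0.0, 0.0, 1.0]] [[357.9016305808526, 0.0, 252.03141190543056], [0.0, 357.9016305808526, 190.31073515514885], [0.0, 0.0, 1.0]] -0.07845738460755082
top [[0.018, -0.988, 0.151, 0.373], [-1.0, -0.016, 0.008, 0.006], [-0.006, -0.151, -0.989, 1.191], [0.0, 0.0, 0.0, 1.0]] [[488.9260845808034, 0.0, 262.48504948887165], [0.0, 488.9260845808034, 193.18744189764305], [0.0, 0.0, 1.0]] -0.008461739423570374
0.1 [0.15971979 0.55191097 0.25251684] [-2.19773879e-04  1.40431729e-01  9.90090007e-01 -8.11826347e-04]
scene_0.05.png
top_0.10.png
```

View pics/scene_0.05.png

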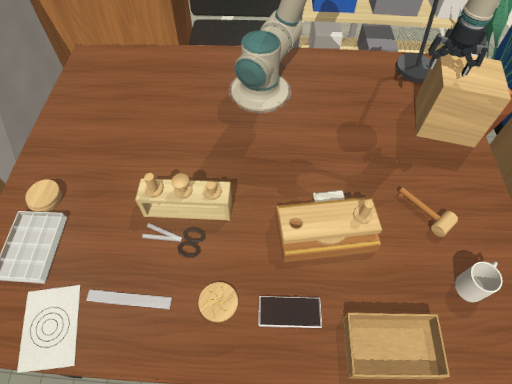

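View pics/top_0.10.png

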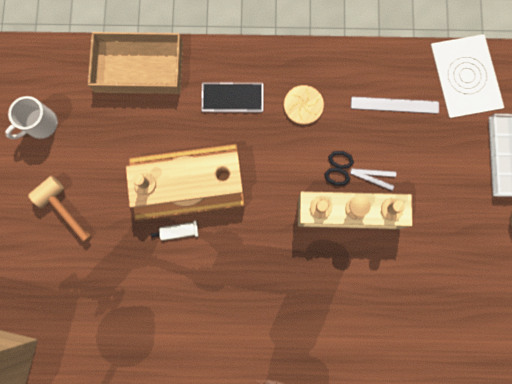

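The scene view shows the rack with a tall straight grip at (151,185), the mushroom at (181,187) and a shorter grip at (211,190). The press is at right, with its empty hole at (297,223) and the fixed pin at (365,210). In the top view the long pin is at (394,208) and the hole at (223,173). I'll zoom in for detail.

```bash
python3 - <<'E'
from h import *
t=load("top")["img"];s=load("scene")["img"]
r=lambda i:cv2.resize(i,(400,300),interpolation=cv2.INTER_CUBIC)
a=np.vstack([np.hstack([r(t[160:250,295:415]),r(t[128:218,125:245])]),np.hstack([r(s[155:230,135:235]),r(s[190:265,285:385])])])
cv2.imwrite('pics/c.png',a[:,:,::-1])
d=load("top")
print(onz(d,223,173,.079),onz(d,142,182,.142), onz(d,394,208,.155))
E
```

```text
[0.58880131 0.10807407 0.079     ] [0.5537403 0.2785658 0.142    ] [ 0.50416643 -0.26567409  0.155     ]
```

View pics/c.png

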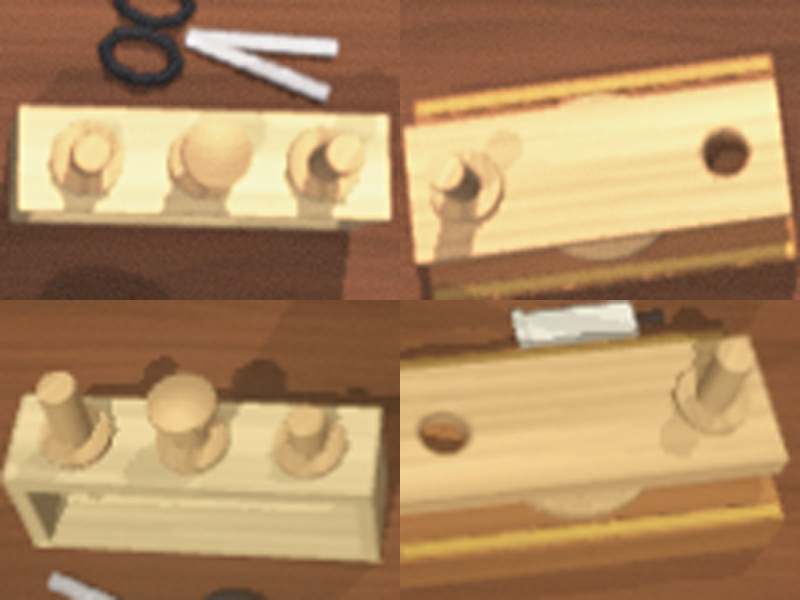

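The crop confirms it. The tall straight grip, matching the fixed pin, is at the right end in the top view, with its top at about (399.4,206.5) and its collar at about (391.6,209.5). The hole is at (222.8,173.6) in top and (296,223.2) in scene.

```bash
python3 - <<'E'
from h import *
t=load("top");s=load("scene");np.set_printoptions(precision=4,suppress=True)
print("grip top",onz(t,399.4,206.5,.155),onz(s,149,177,.155))
print("collar",onz(t,391.6,209.5,.1),onz(s,135+75/4,155+134/4,.1))
print("fixed",onz(t,125+40/3.333,128+165/3.333,.142),onz(s,285+337/4,190+55/4,.142))
print("short top",onz(t,295+95/3.333,160+150/3.333,.128),onz(s,135+307/4,155+118/4,.128))
print("pusher",onz(t,295+216/3.333,160+157/3.333,.150),onz(s,135+182/4,155+92/4,.150))
# hole via dark mask
for n,d,x0,x1,y0,y1,uv in(("t",t,208,238,160,188,(222.8,173.6)),("s",s,286,308,213,233,(296,223.2))):
    g=cv2.cvtColor(d["img"],cv2.COLOR_RGB2GRAY)[y0:y1,x0:x1]
    th,m=cv2.threshold(g,0,255,cv2.THRESH_OTSU|cv2.THRESH_BINARY_INV)
    c=max(cv2.findContours(m,0,1)[0],key=cv2.contourArea);e=cv2.fitEllipse(c)
    print("hole",n,th,e,onz(d,e[0][0]+x0,e[0][1]+y0,.079),onz(d,*uv,.079))
# rack/board edges directions in top
for a,b,z in(((295+20/3.333,160+105/3.333),(295+388/3.333,160+115/3.333),.092),((125+5/3.333,128+128/3.333),(125+372/3.333,128+80/3.333),.079)):
    p=onz(t,*a,z)-onz(t,*b,z);print("dir",p,np.arctan2(p[1],p[0]))
st=manip.get_state();from scipy.spatial.transform import Rotation as R
q=st["ee_rot"];print(R.from_quat([q[1],q[2],q[3],q[0]]).as_matrix(),st["width"])
E
python3 steer.py '[[[0,0,-0.01,0.125],[0,0,-0.01,0.125],[0,0,-0.01,0.125],[0,0,0,0.125],[0,0,0,0.125]]]' 0.085 40; python3 steer.py '[[[0,0,0,0.125],[0,0,0,0.125],[0,0,0,0.125],[0,0,0,0.125],[0,0,0,0.125]]]'; python3 steer.py '[[[0,0,0,0.039],[-0.03,0.01,0,0],[-0.03,0.01,0,0],[-0.03,0.01,0,0],[-0.03,0.01,0,0]]]'; python3 -c "
from rig import manip;s=manip.get_state();print(s['position'],s['ee_rot'],s['qpos'])"
```

```text
clock: 0.52
position: [0.16, 0.5525, 0.2837]
ee_rot: [-0.0, 0.441, 0.898, 0.0]
contact_force: [-0.0, 0.1, 0.3]
width: 0.0852
gripper_force: 0.0
clock: 0.93
position: [0.1598, 0.5521, 0.2828]
ee_rot: [0.0, 0.695, 0.719, -0.001]
contact_force: [-0.5, -0.1, 0.5]
width: 0.0851
gripper_force: 0.0
clock: 1.35
position: [0.1999, 0.4309, 0.2827]
ee_rot: [0.0, 0.707, 0.707, -0.001]
contact_force: [-0.2, 0.2, 0.3]
width: 0.0851
gripper_force: 0.0
[0.19986104 0.43087219 0.2826564 ] [ 2.22874242e-04  7.06785703e-01  7.07427444e-01 -5.76707550e-04] [ 9.89990629e-01  1.07858229e-01  1.65006249e+00 -2.06221515e-04
  1.38489177e+00  9.89121311e-01]
```

```bash
python3 steer.py '[[[-0.035,0.0155,0,0],[-0.035,0.0155,0,0],[-0.035,0.0155,0,0],[-0.035,0.0155,0,0],[-0.035,0.0155,0,0]]]' >/dev/null; python3 steer.py '[[[-0.035,0.0155,0,0],[-0.035,0.0155,0,0],[-0.035,0.0155,0,0],[-0.035,0.0155,0,0],[-0.035,0.0155,0,0]]]'; python3 steer.py '[[[-0.035,0.0155,0,0],[-0.035,0.0155,0,0],[-0.035,0.0155,0,0],[-0.035,0.0155,0,0],[-0.035,0.0155,0,0]]]' >/dev/null; python3 steer.py '[[[-0.035,0.0155,0,0],[-0.035,0.0155,0,0],[-0.035,0.0155,0,0],[-0.03,0.0155,0,0],[0,0,0,0]]]'
```

```text
clock: 2.18
position: [0.3548, 0.0805, 0.2832]
ee_rot: [-0.0, 0.707, 0.707, 0.0]
contact_force: [1.1, 0.2, -0.6]
width: 0.0848
gripper_force: 0.0
clock: 3.02
position: [0.497, -0.2337, 0.2819]
ee_rot: [0.002, 0.709, 0.706, -0.001]
contact_force: [0.8, 1.3, -0.1]
width: 0.0851
gripper_force: 0.0
```

```bash
python3 steer.py '[[[-0.021,0.007,0,0],[-0.021,0.0067,0,0],[0,0,0.03,0],[0,0,0.03,0],[0,0,0,0]]]'; python3 - <<'E'
from h import *
d=shot("scene");t=shot("top")
r=lambda i:cv2.resize(i,(400,400),interpolation=cv2.INTER_CUBIC)
cv2.imwrite('pics/d.png',np.hstack([r(d["img"][110:230,110:230]),r(t["img"][140:260,310:430])])[:,:,::-1])
print(manip.get_state()["position"])
E
```

```text
clock: 3.43
position: [0.5046, -0.2674, 0.2172]
ee_rot: [-0.006, 0.707, 0.707, -0.001]
contact_force: [-1.1, 0.8, 0.6]
width: 0.0848
gripper_force: 0.0
[ 0.50738394 -0.26887495  0.22247021]
```

View pics/d.png

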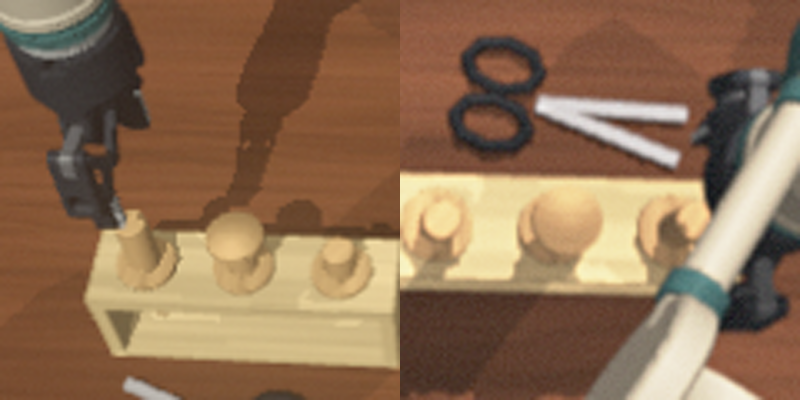

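The view shows the open fingers straddling the long pin's line, clear of the pusher. I'll correct the offset by (+3, −7) mm and descend.

```bash
python3 steer.py '[[[-0.007,0.003,0,0],[0,0,0.02,0],[0,0,0.02,0],[0,0,0,0],[0,0,0,0]]]';  python3 steer.py '[[[0,0,0.02,0],[0,0,0.015,0],[0,0,0.012,0],[0,0,0,0],[0,0,0,0]]]'
```

```text
clock: 3.95
position: [0.5116, -0.277, 0.1843]
ee_rot: [0.001, 0.707, 0.707, 0.0]
contact_force: [0.3, -0.6, 0.5]
width: 0.0847
gripper_force: 0.0
clock: 4.37
position: [0.512, -0.2772, 0.1378]
ee_rot: [0.001, 0.707, 0.707, 0.0]
contact_force: [-0.3, -0.8, 0.1]
width: 0.0849
gripper_force: 0.0
```

```bash
python3 steer.py '[[[0,0,0.005,0],[0,0,0,0]]]';  python3 steer.py '[[[0,0,0,0],[0,0,0,0],[0,0,0,0],[0,0,0,0],[0,0,0,0]]]' 0.015 50; python3 steer.py '[[[0,0,0,0],[0,0,0,0],[0,0,0,0],[0,0,0,0],[0,0,0,0]]]'
```

```text
clock: 4.53
position: [0.5118, -0.2771, 0.1323]
ee_rot: [0.001, 0.707, 0.707, 0.0]
contact_force: [0.0, 0.1, 1.0]
width: 0.0853
gripper_force: 0.0
clock: 4.95
position: [0.511, -0.2767, 0.1314]
ee_rot: [-0.0, 0.707, 0.707, -0.0]
contact_force: [-2.6, -0.7, 14.3]
width: 0.0253
gripper_force: 33.4
clock: 5.37
position: [0.5111, -0.2768, 0.1316]
ee_rot: [0.0, 0.707, 0.707, -0.0]
contact_force: [-1.7, 0.6, 4.2]
width: 0.0249
gripper_force: 49.0
```

```bash
python3 steer.py '[[[0,0,-0.01,0],[0,0,-0.015,0],[0,0,-0.015,0],[0,0,-0.015,0],[0,0,-0.015,0]]]';  python3 steer.py '[[[0,0,-0.02,0],[0,0,-0.02,0],[0,0,-0.02,0],[0,0,-0.02,0],[0,0,0,0]]]'; python3 steer.py '[[[0,0,0,0],[0,0,0,0]]]'; python3 - <<'E'
from h import *
d=shot("scene")
cv2.imwrite('pics/e.png',cv2.resize(d["img"][70:250,80:260],(540,540),interpolation=cv2.INTER_CUBIC)[:,:,::-1])
print(manip.get_state()["position"])
E
```

```text
clock: 5.78
position: [0.511, -0.2764, 0.2019]
ee_rot: [-0.0, 0.707, 0.707, 0.0]
contact_force: [-0.3, -0.2, -1.3]
width: 0.0247
gripper_force: 49.1
clock: 6.2
position: [0.5128, -0.2777, 0.2856]
ee_rot: [0.004, 0.707, 0.707, 0.001]
contact_force: [-0.3, -0.3, -0.5]
width: 0.0252
gripper_force: 49.2
clock: 6.37
position: [0.5105, -0.2762, 0.28]
ee_rot: [-0.001, 0.707, 0.707, -0.0]
contact_force: [0.2, 0.1, -1.6]
width: 0.0249
gripper_force: 49.2
[ 0.51032658 -0.2760842   0.27949949]
```

View pics/e.png

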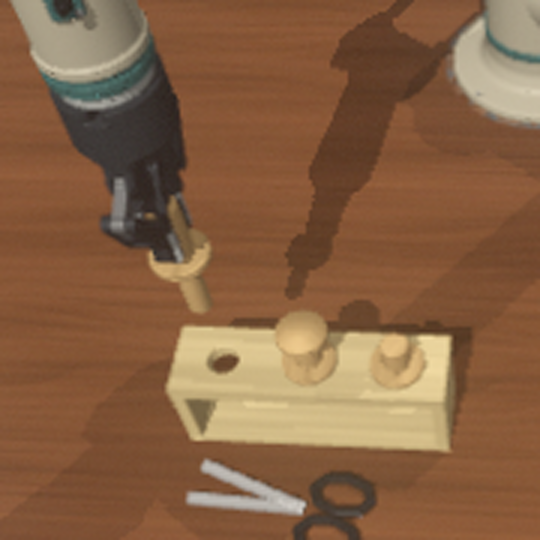

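The view shows the long pin out of the rack and hanging about upright, with the other two still in place. Next I'll carry it over the hole.

```bash
for i in 1; do python3 steer.py '[[[0.02,0.004,0,0],[0.03,0.006,0,0],[0.035,0.007,0,0],[0.035,0.007,0,0],[0.035,0.007,0,0]]]';  python3 steer.py '[[[0.035,0.007,0,0],[0.035,0.007,0,0],[0.035,0.007,0,0],[0.035,0.007,0,0],[0.035,0.007,0,0]]]'; python3 steer.py '[[[0.03,0.007,0,0],[0.02,0.006,0,0],[0,0,0,0],[0,0,0,0],[0,0,0,0]]]'; done; python3 - <<'E'
from h import *
d=shot("scene");t=shot("top")
r=lambda i:cv2.resize(i,(400,400),interpolation=cv2.INTER_CUBIC)
p=manip.get_state()["position"];print(p)
print(proj(d,p),proj(t,p))
cv2.imwrite('pics/f.png',np.hstack([r(d["img"][150:270,240:360]),r(t["img"][100:220,150:270])])[:,:,::-1])
E
```

```text
clock: 6.83
position: [0.5414, -0.1201, 0.2794]
ee_rot: [-0.002, 0.707, 0.707, -0.001]
contact_force: [0.7, -0.4, -1.3]
width: 0.0248
gripper_force: 49.2
clock: 7.25
position: [0.5764, 0.0551, 0.2795]
ee_rot: [-0.001, 0.707, 0.707, -0.001]
contact_force: [1.3, -0.4, -1.1]
width: 0.0248
gripper_force: 49.2
clock: 7.67
position: [0.5894, 0.1028, 0.2799]
ee_rot: [-0.001, 0.707, 0.707, -0.001]
contact_force: [0.1, -0.5, -1.1]
width: 0.025
gripper_force: 49.3
[0.58965349 0.10218668 0.28060585]
[302.25610666 178.35973441] [217.05434078 152.36947438]
```

View pics/f.png

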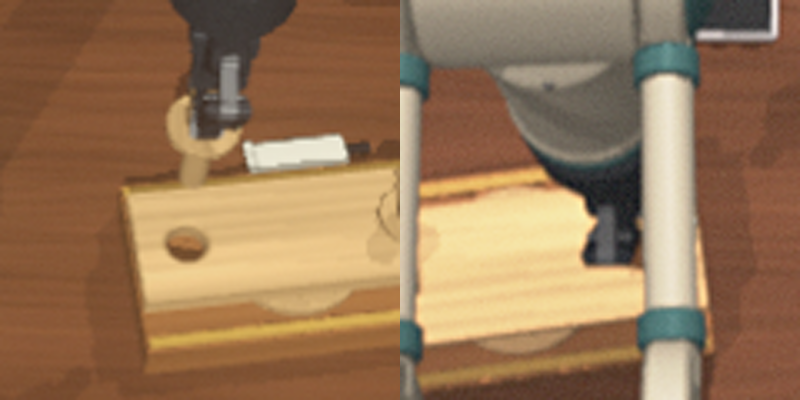

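The view shows the pin foot at about (297.6,204) and the collar centre at about (301.5,187.5) in the scene picture. The hole is at (296,223). I'll check for tilt against the projection of a vertical pin.

```bash
python3 - <<'E'
from h import *
d=load("scene");x,y=.5897,.1022
for z in(.171,.241,.249):print(z,proj(d,(x,y,z)))
print(onz(d,297.6,204,.171),onz(d,301.5,187.5,.245))
# shaft mask columns per row
im=d["img"]; 
for v in range(195,209):
    row=im[v,285:312].astype(int); print(v,row[:,0].tolist())
E
```

```text
0.171 [296.77307631 204.47151669]
0.241 [300.13838144 188.50008743]
0.249 [300.55372123 186.52376081]
[0.58830428 0.10422218 0.171     ] [0.58954953 0.10477386 0.245     ]
195 [134, 134, 134, 134, 135, 135, 135, 136, 148, 162, 176, 198, 207, 203, 201, 199, 196, 191, 191, 206, 216, 215, 192, 161, 145, 139, 133]
196 [130, 131, 130, 131, 131, 132, 133, 134, 132, 138, 157, 177, 184, 185, 194, 201, 198, 194, 189, 190, 182, 169, 157, 144, 141, 140, 140]
197 [130, 131, 131, 132, 133, 135, 136, 135, 138, 139, 157, 173, 180, 180, 181, 182, 178, 169, 163, 171, 163, 143, 140, 142, 142, 142, 142]
198 [127, 127, 129, 129, 132, 130, 132, 131, 131, 140, 161, 175, 180, 181, 181, 180, 164, 148, 139, 139, 139, 139, 139, 141, 141, 141, 138]
199 [133, 132, 131, 131, 132, 131, 131, 128, 130, 144, 165, 177, 181, 181, 181, 178, 169, 148, 133, 135, 136, 135, 134, 132, 133, 133, 121]
200 [138, 136, 136, 137, 136, 135, 129, 129, 129, 149, 170, 178, 181, 181, 181, 175, 164, 143, 130, 131, 132, 132, 119, 107, 107, 106, 107]
201 [136, 134, 131, 131, 132, 119, 104, 106, 118, 151, 172, 179, 180, 180, 180, 173, 161
[... 331 characters left out ...]

204 [112, 112, 113, 120, 127, 136, 142, 142, 145, 159, 176, 179, 178, 178, 173, 161, 152, 157, 161, 162, 166, 168, 171, 173, 173, 177, 179]
205 [148, 148, 147, 148, 151, 153, 153, 157, 160, 167, 176, 181, 180, 178, 178, 173, 172, 179, 180, 182, 187, 193, 199, 203, 203, 210, 214]
206 [163, 167, 168, 169, 168, 171, 174, 176, 179, 185, 192, 196, 195, 193, 200, 209, 213, 220, 224, 223, 223, 222, 222, 222, 222, 221, 221]
207 [189, 196, 201, 202, 201, 207, 212, 217, 222, 222, 222, 222, 221, 220, 220, 220, 221, 220, 221, 220, 220, 220, 220, 220, 220, 220, 220]
208 [221, 220, 220, 219, 220, 220, 219, 217, 218, 218, 218, 219, 220, 219, 220, 220, 221, 222, 221, 221, 219, 220, 220, 220, 220, 221, 221]
```

```bash
python3 steer.py '[[[0.0065,0.0005,0.01,0],[0,0,0.02,0],[0,0,0.02,0],[0,0,0.015,0],[0,0,0,0]]]'; python3 steer.py '[[[0,0,0.01,0],[0,0,0.005,0],[0,0,0,0],[0,0,0,0]]]'; python3 - <<'E'
from h import *
d=shot("scene");t=shot("top")
r=lambda i:cv2.resize(i,(400,400),interpolation=cv2.INTER_CUBIC)
p=manip.get_state()["position"];print(p,proj(d,p-[0,0,.11]))
cv2.imwrite('pics/g.png',np.hstack([r(d["img"][175:255,255:335]),r(t["img"][120:220,150:250])])[:,:,::-1])
E
```

```text
clock: 8.18
position: [0.588, 0.1092, 0.2122]
ee_rot: [-0.003, 0.708, 0.707, -0.003]
contact_force: [-0.2, 0.1, -1.3]
width: 0.0252
gripper_force: 49.3
clock: 8.52
position: [0.5908, 0.1098, 0.2016]
ee_rot: [0.0, 0.707, 0.707, 0.0]
contact_force: [-0.5, -0.1, -1.2]
width: 0.0252
gripper_force: 49.3
[0.59113154 0.10989384 0.20211146] [296.47321263 220.61787733]
```

View pics/g.png

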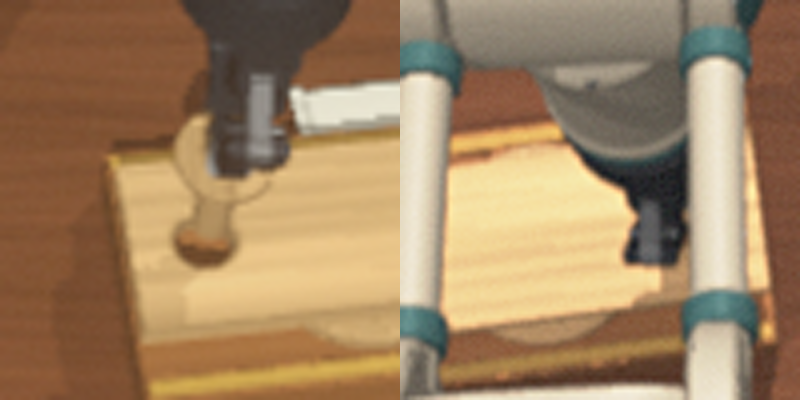

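The view shows the pin foot just above the hole mouth, about 1 px (2 mm) to the +y side. I'll nudge it −2 mm in y and insert.

```bash
python3 steer.py '[[[-0.002,-0.001,0,0],[0,0,0.01,0],[0,0,0.01,0],[0,0,0.005,0],[0,0,0,0]]]'; python3 steer.py '[[[0,0,0.01,0],[0,0,0.01,0],[0,0,0.005,0],[0,0,0,0]]]'
```

```text
clock: 9.03
position: [0.5882, 0.1078, 0.174]
ee_rot: [-0.001, 0.707, 0.707, -0.002]
contact_force: [-0.8, -0.9, -1.0]
width: 0.0252
gripper_force: 49.3
clock: 9.37
position: [0.5884, 0.1078, 0.1493]
ee_rot: [-0.001, 0.707, 0.707, -0.001]
contact_force: [-0.4, 1.2, -1.4]
width: 0.0247
gripper_force: 49.3
```

```bash
tail -n 0 h.py; python3 -c "
from rig import manip;s=manip.get_state();print(s['position'],s['contact_force'],s['moment'])"
```

```text
[0.58842348 0.10779555 0.14929465] [-0.37514776  1.18694069 -1.42663317] [0.03269343 0.00630952 0.02323885]
```

```bash
python3 steer.py '[[[0,0,0.008,0],[0,0,0.008,0],[0,0,0.006,0],[0,0,0,0],[0,0,0,0]]]'; python3 steer.py '[[[0,0,0.004,0],[0,0,0.002,0],[0,0,0,0],[0,0,0,0]]]'
```

```text
clock: 9.78
position: [0.5893, 0.1078, 0.1287]
ee_rot: [-0.0, 0.707, 0.707, -0.0]
contact_force: [0.6, -0.3, -1.9]
width: 0.025
gripper_force: 49.3
clock: 10.12
position: [0.5896, 0.1079, 0.1233]
ee_rot: [-0.0, 0.707, 0.707, 0.0]
contact_force: [0.3, -0.0, -1.2]
width: 0.0246
gripper_force: 49.3
```

```bash
python3 steer.py '[[[0,0,0.002,0],[0,0,0,0],[0,0,0,0]]]'; python3 steer.py '[[[0,0,0.002,0],[0,0,0,0],[0,0,0,0]]]';python3 steer.py '[[[0,0,0.001,0],[0,0,0,0],[0,0,0,0]]]'
```

```text
clock: 10.37
position: [0.5895, 0.1079, 0.1213]
ee_rot: [-0.0, 0.707, 0.707, -0.0]
contact_force: [0.7, 0.1, -1.3]
width: 0.0248
gripper_force: 49.3
clock: 10.62
position: [0.5895, 0.1078, 0.1192]
ee_rot: [-0.0, 0.707, 0.707, -0.0]
contact_force: [-0.0, -0.2, -0.2]
width: 0.025
gripper_force: 49.3
clock: 10.87
position: [0.5898, 0.1079, 0.1186]
ee_rot: [0.0, 0.707, 0.707, 0.0]
contact_force: [-0.6, -0.1, 0.0]
width: 0.0247
gripper_force: 49.4
```

```bash
python3 steer.py '[[[0,0,0.001,0],[0,0,0,0],[0,0,0,0]]]'; python3 steer.py '[[[0,0,0,0],[0,0,0,0],[0,0,0,0],[0,0,0,0]]]' 0.07; python3 steer.py '[[[0,0,-0.01,0],[0,0,-0.02,0],[0,0,-0.03,0],[0,0,-0.03,0],[0,0,-0.03,0]]]'; python3 steer.py '[[[-0.03,0,-0.02,0],[-0.03,-0.03,0,0],[-0.03,-0.03,0,0],[-0.03,-0.03,0,0],[-0.03,-0.03,0,0]]]'; python3 steer.py '[[[-0.02,-0.03,0,0],[0,-0.03,0,0],[0,-0.03,0,0],[0,-0.02,0,0],[0,0,0,0]]]'; python3 - <<'E'
from h import *
d=shot("scene");t=shot("top")
r=lambda i:cv2.resize(i,(400,300),interpolation=cv2.INTER_CUBIC)
cv2.imwrite('pics/i.png',np.vstack([np.hstack([r(t["img"][160:250,295:415]),r(t["img"][128:218,125:245])]),np.hstack([r(d["img"][155:230,135:235]),r(d["img"][190:265,285:385])])])[:,:,::-1])
E
```

```text
clock: 11.12
position: [0.5898, 0.1079, 0.1185]
ee_rot: [0.0, 0.707, 0.707, 0.0]
contact_force: [-2.6, 0.4, 5.8]
width: 0.0247
gripper_force: 50.1
clock: 11.45
position: [0.5896, 0.1078, 0.1171]
ee_rot: [-0.0, 0.707, 0.707, -0.0]
contact_force: [-0.5, 0.3, 0.5]
width: 0.0699
gripper_force: 0.0
clock: 11.87
position: [0.5894, 0.1078, 0.2391]
ee_rot: [-0.0, 0.707, 0.707, 0.0]
contact_force: [0.9, 0.3, -0.2]
width: 0.0697
gripper_force: 0.0
clock: 12.28
position: [0.4704, -0.041, 0.258]
ee_rot: [0.001, 0.707, 0.707, 0.0]
contact_force: [0.2, -0.7, -0.4]
width: 0.0697
gripper_force: 0.0
clock: 12.7
position: [0.3574, -0.0594, 0.2577]
ee_rot: [-0.001, 0.708, 0.707, -0.001]
contact_force: [-0.3, 1.0, -0.2]
width: 0.0701
gripper_force: 0.0
```

View pics/i.png

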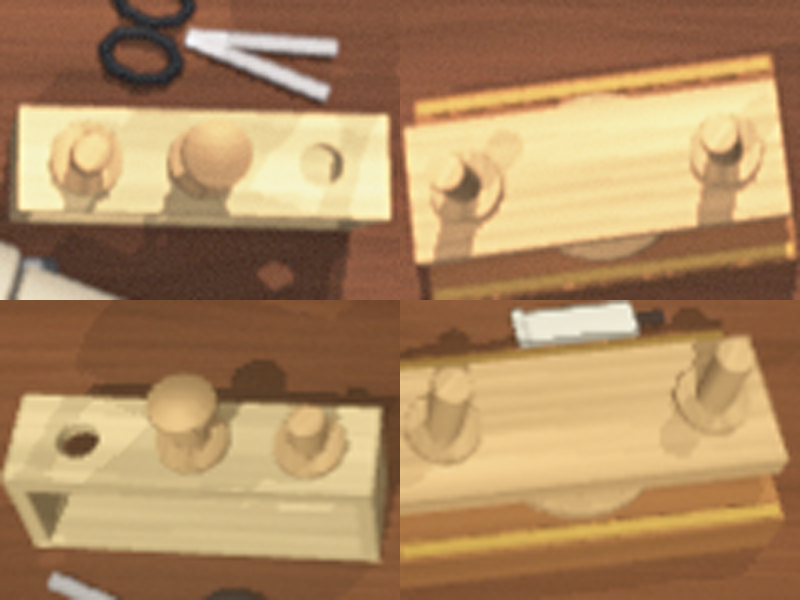

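The pin now stands upright with its collar on the board, at top (342,174) and scene (296,221). The pusher and the short pin have not moved, and the arm is clear.

```bash
python3 -c "
from rig import manip;print(manip.sign_off())"
```

```text
the job is handed in; nothing more can be done
None
```

The long pin is in the press's empty hole, upright with its collar on the board and released; the short pin and pusher stayed in the rack, and I handed the job in at about 13 s (no verdict was returned).

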